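Draw the clamp's barrel bolt and stack the relay frame

TASK

The orange relay frame in the cast-iron jaw clamp is finished. Lift the handle of the clamp's barrel bolt up out of its notch, slide the bolt fully back and lay the handle down into the rear notch; then lift the frame out and lower it gently, without dropping it, squarely onto the pile of finished frames so that its edges line up with those below. Keep the pile square, leave the tin of shims, the brass nut and the hinge pin where they lie, and leave everything at rest.

Things in the scene. Friction and masses are not known exactly. Their poses are not given: they have to be found in the camera images.
- clamp: Cast-iron jaw clamp fixed to the bench, 172 (x) by 292 (y) by 76 mm high. Origin: on the bench under the middle of the frame's seat. Base 12 mm high, |x|<86, |y|<60. Jaws at |y| 35-55, |x|<24, 76 high (webs 30 high to |x|=72). Bolt axis along y at x=0, 54 mm up; locked, the bolt crosses over the frame's middle bar from the +y jaw into the -y jaw, so the frame cannot be lifted.
- seat (a point): Middle of the frame's seat, 34 mm above the bench, clamp axes. The frame lies flat on two ledges at |y| 25-35 mm; toes 7 mm high at |x| 76-84 and the jaws surround it with 1 to 4 mm of play: lift it straight up. Between the ledges the casting is only 12 mm high, so fingertips may reach 20 mm below the seat.
- locked_notch (a point): Locked notch, on the bolt's axis, at clamp (0, 100, 54) mm. Beyond the +y jaw the bolt lies in a trough |x|<18, y 55-213, whose +x wall is a guide rail at x 13-18, top 66 mm above the bench, with two notches 14 mm wide: this one and the rear notch 85 mm farther in +y. Beside the trough, under the knob, is only bench.
- parked_knob (a point): Fixed point on the clamp, (52, 185, 54) mm in its axes: where the knob's centre lies when the bolt is fully back and the handle is down in the rear notch.
- bolt (a joint): Slide of the steel barrel bolt (round bar 12 mm thick, 162 mm long) along the clamp's +y, m: 0 = locked, 0.085 = fully back at its stop, its tip clear of the frame. Friction about 2 N. While the handle is down in a notch the rail blocks the slide (2.5 mm of play).
- handle (a joint): Turn of the bolt's handle about the bolt's axis, rad: 0 = down in a notch, pointing level to the clamp's +x; 1.57 = straight up; stop at 1.75. Above about 1.0 it clears the rail and slides along y. Almost no friction: let go leaning over a notch it falls in by its own weight; over the rail it falls onto the rail; straight up it may stay.
- knob (a point): Centre of the handle's steel ball knob, 22 mm across, stem 9 mm thick. At handle angle t and slide s it is at clamp (52 cos t, 100 + 1000 s, 54 + 52 sin t) mm. Pinched from above with the fingers closing along the clamp's y, it pivots between the fingertips, so the gripper can point down through the whole arc.
- frame: Orange phenolic plate 148 x 66 x 12 mm, 95 g, two through-windows 50 (x) by 42 mm (y) either side of a middle bar 22 mm wide in x. Origin: centre of underside, x along its length. This one lies in the clamp, x along the clamp's x (it is the same turned by 180 degrees). Grip the middle bar from above, closing along x, one finger in each window. Brittle: must not drop.
- board: Plain plywood board 184 x 102 x 10 mm, fixed to the bench, with the pile of finished frames in its middle. Origin: centre of its underside.
- pile_lower: Orange phenolic plate 148 x 66 x 12 mm, 95 g, two through-windows 50 (x) by 42 mm (y) either side of a middle bar 22 mm wide in x. Origin: centre of underside, x along its length. Lower of the two finished frames on the board, loose, underside 10 mm above the bench.
- pile_upper: Orange phenolic plate 148 x 66 x 12 mm, 95 g, two through-windows 50 (x) by 42 mm (y) either side of a middle bar 22 mm wide in x. Origin: centre of underside, x along its length. Upper finished frame of the pile, loose, square on the lower one, top 34 mm above the bench. The frame goes on this one; fingertips may dip into its windows.
- shim_tin: Open rectangular tin of steel shims, 110 x 76 x 34 mm, loose bystander. Origin: centre of its underside.
- brass_nut: Knurled round brass adjusting nut lying flat, 62 mm across, 30 mm high, loose bystander. Origin: centre of its underside.
- hinge_pin: Dull bronze hinge pin lying down, 120 mm long with two collars 26 mm across, loose bystander. Origin: under its middle, at bench height; x along the pin.

How it is judged:
On the way, in this order (a step that is already met when the one before it is completed fails the run):
1. the handle is lifted clear of the locked notch (above 0.9 rad) (value of joint handle above 0.9 rad), for 0.05 s.
2. the bolt is fully back (at least 78 mm) and its handle lies down in the rear notch (below 0.3 rad) (value of joint bolt above 0.078 m and value of joint handle below 0.3 rad), for 0.2 s.
3. the frame is lifted out of the clamp, at least 50 mm above its seat (z of frame in the frame of clamp above 0.084 m and value of joint bolt above 0.078 m), for 0.1 s.
At the end, for the whole second after the job is handed in: All at rest: the frame flat on the pile, within 8 mm (each way) and 0.1 rad of the upper pile frame; that one as square on the lower, which lies flat on the board within 20 mm of its centre; the bolt back at least 78 mm, its handle down in the rear notch (below 0.3 rad) (all of step 2 and x of frame in the frame of pile_upper between -0.008 and 0.008 m and y of frame in the frame of pile_upper between -0.008 and 0.008 m and z of frame in the frame of pile_upper between 0.01 and 0.0145 m and angle between the x axis of frame and the x axis of pile_upper, either way round below 0.1 rad and x of pile_upper in the frame of pile_lower between -0.008 and 0.008 m and y of pile_upper in the frame of pile_lower between -0.008 and 0.008 m and z of pile_upper in the frame of pile_lower between 0.01 and 0.0145 m and angle between the x axis of pile_upper and the x axis of pile_lower, either way round below 0.1 rad and angle between frame's own z axis and vertical below 0.06 rad and horizontal distance between pile_lower and board below 0.02 m and z of pile_lower in the frame of board below 0.0125 m and linear speed of each of frame, pile_upper below 0.02 m/s and angular speed of frame below 0.1 rad/s); the robot touches nothing.
It fails at once if the frame is dropped (faster than 0.45 m/s with no finger on it, a fall of some 10 mm) (contact force between the fingers and frame below 0.05 N and linear speed of frame above 0.45 m/s).
It fails at once if the tin, the brass nut or the hinge pin is moved by more than 25 mm (distance of any of shim_tin, brass_nut, hinge_pin from where it was at the start of the episode above 0.025 m).
It also fails if it takes over 58 s, if anything falls off the work surface, if the arm or the gripper's body presses on something with over 40 N, if the wrist force passes 120 N, or if a joint passes its speed limit or range.

ROBOT

A 6-joint arm with a two-finger parallel gripper is mounted at the origin on the work surface. World frame = base frame: x ahead of the robot, y to its left, z up, the work surface at z = 0. Lengths are in m, angles in rad, forces in N, time in s.
With the tool pointing down it reaches from about 0.275 to 1 m from the base axis. Payload 8.4 kg.
Tool frame: the origin (TCP) lies between the finger pads; the fingertips stand 14 mm ahead of it and the grasp point (between the pads) lies 5 mm behind it; z points along the fingers, y is the line along which they close (so a half turn about z gives the same grasp; the last joint's range is limited). The gripper opens to 85 mm and grips with 20 to 120 N. Pads are 22 mm wide; open, the fingers measure 114 mm over their backs; the gripper's body (76 mm by 85 mm) begins 54 mm behind the grasp point. The pads swing forward as they close: fully open they stand 13 mm farther back than shut.
Start: joints at [1.232, 0.353, 1.633, -0, 1.155, -0.002], TCP at [0.207, 0.59, 0.245] pointing down, gripper open.
Joint ranges: [-2.63, 2.63], [-0.92, 2.1], [0.06, 2.66], [-1.3, 4.44], [0, 2.69], [-3.02, 3.02]. Speed limits (rad/s): [2.22, 2.22, 2.79, 3.14, 3.14, 3.14].

INTERFACE

Orientations are given as a unit quaternion [x, y, z, w].
In Python, from rig import ctrl gives the robot as it stands.
- The arm moves only by the tool steer_hand, called after "Call:" by a JSON object that holds its "api" and its "payload", one argument or row to a line. Schema: {"type":"object","properties":{"deltas":{"type":"array","items":{"type":"array","items":{"type":"number"},"minItems":7,"maxItems":7},"minItems":1,"maxItems":5},"squeeze":{"type":"number"},"only":{"type":"string"},"quiet":{"type":"boolean"},"lines":{"type":"string"}},"required":["deltas"],"additionalProperties":false}. deltas is a list of rows, 1 to 5 of them, each of 7 numbers: dx, dy, dz in shares of the most that a row can go, 1 being 62.5 mm, then a rotation vector rx, ry, rz in shares of pi rad (1.0 is pi rad), then the finger opening in m; each row shifts and turns the commanded pose from where the row before left it, along the tool's axes as they then stand; what a row does not reach is not made up. A row lasts 1/8 s, in which the tool goes at most 0.0625 m and 0.188 rad, less where a joint would pass 70% of its speed; a pose out of reach is approached as far as the arm can. The fingers move at their own pace and stop on an object; squeeze is the grip in N (left out, the last holds). Time passes only in rows, so rows that do not move let the fingers close. The tool returns the time, the measured TCP pose, the force, the opening and the grip force at its end. only (a regular expression) keeps the lines of the reply that match it, lines (a string "A,B") keeps lines A to B, and quiet returns only ok. A shift or turn number past 1, either way, is cut back to 1. Input that does not fit is refused with a message, and nothing moves.
- ctrl.state(): the state, without advancing time (a new reading comes with each control period).
- ctrl.capture(name): name is "side" or "top"; returns the picture (420x560x3 uint8, red, green, blue); there is no depth.
- ctrl.get_calibration(name): a dict with "K" (3x3 intrinsics, pixels), "rvec" (rotation vector, rad) and "tvec" (3), from world to camera coordinates, as OpenCV has them. Camera axes: x right, y down, z forward; pixel columns grow to the right and rows downward; lengths in m; the calibration is good to about 2 mm. A picture is of the moment at which its call begins. get_calibration takes no time and is no camera call.
- ctrl.hand_in(): hands the job in; it is judged then, once.
The state is a dict: "time": time; "qpos": joint angles; "joint_velocities": joint speeds; "effort": joint torques, N m; "eef_pos": TCP position; "tcp_rot": TCP orientation; "wrist_force": force on the tool from outside, world axes, zero at the start; "wrist_torque": the same for the moment, N m; "width": finger opening in m; "gripper_force": force on a finger pad.
Only numpy, scipy, OpenCV 4.12 (cv2) and the standard library are available. Lean on these libraries where they do the work, as an engineer would, in place of code of your own. Each camera call takes 0.05 s, during which the arm holds its last target. There are 200 camera calls.

## Working session

There is one attempt and no reset: what is moved stays moved. The work goes in short steps, Python scripts to look and compute and a tool call to move; the robot and the scene stay as the last step left them, time stands still between calls to the robot, and variables do not carry over. Pictures are saved under pics/ and viewed, at most 10 in all, crops included, and the job is handed in when it is done.

```bash
ls; mkdir -p pics; python3 - <<'E'
from rig import ctrl
import cv2,numpy as np
for n in("side","top"):
    cv2.imwrite(f"pics/{n}0.png",ctrl.capture(n)[...,::-1])
    c=ctrl.get_calibration(n);R=cv2.Rodrigues(np.array(c["rvec"]))[0]
    print(n,np.round(c["K"],1).tolist(),np.round(-R.T@np.array(c["tvec"]),3),np.round(R,2).tolist())
s=ctrl.state();print(s)
E
```

```text
pics
rig.py
side [[424.9, 0.0, 281.0], [0.0, 424.9, 208.8], [0.0, 0.0, 1.0]] [ 0.526 -0.476  0.724] [[0.99, -0.14, -0.01], [-0.11, -0.75, -0.65], [0.08, 0.64, -0.76]]
top [[451.6, 0.0, 280.1], [0.0, 451.6, 207.3], [0.0, 0.0, 1.0]] [0.432 0.053 0.977] [[0.01, -1.0, -0.02], [-0.99, -0.01, -0.17], [0.17, 0.02, -0.99]]
{'time': 0.1, 'qpos': array([ 1.23161155e+00,  3.53616911e-01,  1.63407310e+00, -5.55084259e-06,
        1.15522824e+00, -2.42031355e-03]), 'joint_velocities': array([ 0.00051193, -0.00164648, -0.00160578, -0.00060073, -0.00099434,
       -0.00035767]), 'effort': array([ 8.79263716e-04, -6.06363487e+01, -3.42817390e+01, -5.91148182e-05,
        3.93362759e-03, -6.13499992e-06]), 'eef_pos': array([0.20639274, 0.58948372, 0.2446073 ]), 'tcp_rot': array([ 1.67586537e-01,  9.85857146e-01, -6.53587941e-04, -1.10156956e-04]), 'wrist_force': array([-0.20217887,  0.13453088,  0.12863931]), 'wrist_torque': array([-0.00654943, -0.02401958,  0.00848154]), 'gripper_force': 0.0, 'width': 0.08520453007081971}
```

View pics/top0.png

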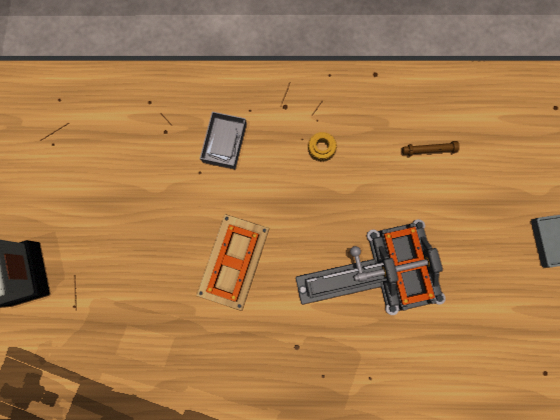

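View pics/side0.png

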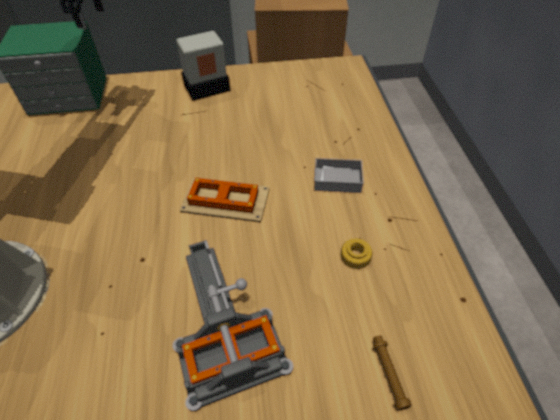

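Top view: the clamp is at about (410,266), its trough runs left to (300,290), and the knob is at (355,252). The pile is at (233,262), with the tin, nut and pin in the upper rows. Side view: the pile is at (223,196), the clamp frame at (232,348) and the knob at (241,285).

```bash
cat > h.py <<'E'
import cv2,numpy as np
from rig import ctrl
def cam(n):
    c=ctrl.get_calibration(n);return np.array(c["K"]),np.array(c["rvec"],float),np.array(c["tvec"],float)
def ray(n,uv):
    K,r,t=cam(n);R=cv2.Rodrigues(r)[0]
    d=np.c_[np.reshape(uv,(-1,2)),np.ones(np.size(uv)//2)]@np.linalg.inv(K).T@R
    return -R.T@t,d
def plane(n,uv,z):
    o,d=ray(n,uv);return o+d*((z-o[2])/d[:,2:])
def tri(a,b):
    P=[]
    for n in("side","top"):
        K,r,t=cam(n);P.append(K@np.c_[cv2.Rodrigues(r)[0],t])
    X=cv2.triangulatePoints(P[0],P[1],np.reshape(a,(-1,2)).T.astype(float),np.reshape(b,(-1,2)).T.astype(float))
    return (X[:3]/X[3]).T
def proj(n,X):
    K,r,t=cam(n);return cv2.projectPoints(np.reshape(X,(-1,3)).astype(float),r,t,K,None)[0].reshape(-1,2)
def orange(im,vmin=60):
    h=cv2.cvtColor(im,cv2.COLOR_RGB2HSV);return cv2.inRange(h,(3,200,vmin),(14,255,255))
E
python3 - <<'E'
from h import *
for n,rois in(("side",[(180,170,90,50),(170,305,130,90)]),("top",[(200,215,70,95),(365,215,80,95)])):
    im=cv2.imread(f"pics/{n}0.png")[...,::-1].copy()
    for i,(x,y,w,h) in enumerate(rois):
        m=np.zeros(im.shape[:2],np.uint8);m[y:y+h,x:x+w]=orange(im[y:y+h,x:x+w])
        v=im[m>0].max(1);q=np.percentile(v,[5,25,50,75,95])
        pts=cv2.findNonZero(m);r=cv2.minAreaRect(pts)
        print(n,i,len(v),q,[np.round(a,1) for a in r])
def crop(n,x,y,w,h,s):
    return cv2.resize(cv2.imread(f"pics/{n}0.png")[y:y+h,x:x+w],(w*s,h*s),interpolation=cv2.INTER_CUBIC)
a=crop("side",170,230,130,150,4);b=crop("top",345,215,70,150,4)
cv2.imwrite("pics/c1.png",np.hstack([a,b]))
E
```

```text
side 0 1265 [ 74.  82. 135. 168. 173.] [array([222.5, 194.2]), array([67.4, 27.7]), np.float64(7.5)]
side 1 1416 [ 91.75 149.   167.   174.   177.  ] [array([229.2, 348.3]), array([40.2, 94.2]), np.float64(69.8)]
top 0 1222 [ 98.05 179.25 198.   199.   200.  ] [array([232. , 262.5]), array([31.9, 71.2]), np.float64(18.4)]
top 1 1057 [118.8 169.  193.  197.  199. ] [array([409. , 265.3]), array([74.8, 32.9]), np.float64(75.1)]
```

View pics/c1.png

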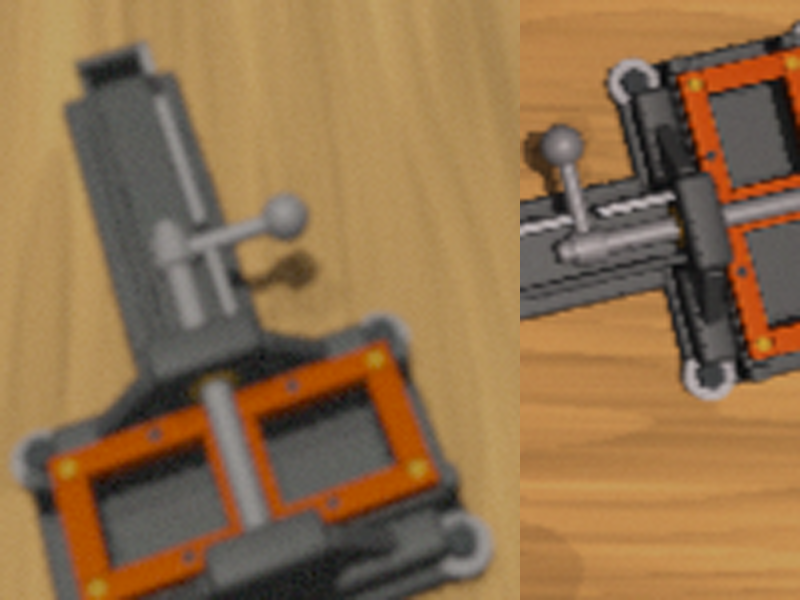

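The crop shows yellow rivets at the frame corners, which make good markers. The knob is at side (241.2,283.8) and top (355.5,251.2).

```bash
cat >> h.py <<'E'
def rivets(n,im,roi):
    x,y,w,h=roi
    m=orange(im);hull=np.zeros_like(m);p=cv2.findNonZero(m[y:y+h,x:x+w])+np.array([[x,y]])
    cv2.fillConvexPoly(hull,cv2.convexHull(p.astype(np.int32)),255)
    hs=cv2.cvtColor(im,cv2.COLOR_RGB2HSV)
    k=cv2.inRange(hs,(17,140,110),(32,255,255))&cv2.erode(hull,np.ones((3,3)))
    N,_,st,c=cv2.connectedComponentsWithStats(k)
    return [(np.round(c[i],1).tolist(),int(st[i,4])) for i in range(1,N) if st[i,4]>2]
E
python3 - <<'E'
from h import *
print("knob",tri([241.2,283.8],[355.5,251.2]))
for n,rois in(("side",[(180,170,90,50),(170,305,130,90)]),("top",[(200,215,70,95),(365,215,80,95)])):
    im=cv2.imread(f"pics/{n}0.png")[...,::-1].copy()
    for r in rois: print(n,rivets(n,im,r))
E
```

```text
knob [[ 0.50242582 -0.0772359   0.05605903]]
side [([190.4, 195.8], 5), ([249.4, 203.1], 11)]
side [([263.2, 319.4], 19), ([186.6, 346.7], 20), ([274.0, 346.9], 20), ([194.1, 376.7], 23)]
top [([231.0, 227.7], 7), ([254.0, 235.3], 7), ([209.7, 289.0], 7), ([233.0, 297.0], 9)]
top [([412.8, 230.2], 6), ([388.0, 235.7], 7), ([430.5, 295.0], 6), ([405.5, 300.8], 10)]
```

```bash
python3 - <<'E'
from h import *
F=tri([[263.2,319.4],[186.6,346.7],[274,346.9],[194.1,376.7]],[[388,235.7],[405.5,300.8],[412.8,230.2],[430.5,295]])
# order +x+y, -x+y, +x-y, -x-y (clamp)
print(F.round(4));c=F.mean(0);ax=(F[0]+F[2]-F[1]-F[3])[:2];yc=np.degrees(np.arctan2(ax[1],ax[0]))
print("clampframe",c,yc,np.linalg.norm(F[0]-F[1]),np.linalg.norm(F[0]-F[2]))
P=tri([[190.4,195.8],[249.4,203.1]],[[233,297],[254,235.3]]);print(P.round(4))
T=plane("top",[[231,227.7],[254,235.3],[209.7,289],[233,297]],.034)
a=(T[0]+T[1]-T[2]-T[3])[:2];print("pile",T.mean(0),np.degrees(np.arctan2(a[1],a[0])),np.linalg.norm(T[0]-T[2]),np.linalg.norm(T[0]-T[1]))
for v in(F,P):print("reproj",np.round(proj("top",v),1).tolist())
k=np.radians(yc);R=np.array([[np.cos(k),-np.sin(k)],[np.sin(k),np.cos(k)]])
for p in [(52,100),(52,185),(0,100),(0,185)]:print(p,c[:2]+R@np.array(p)/1000)
T2=plane("top",[[388,235.7],[405.5,300.8],[412.8,230.2],[430.5,295]],.046);print(T2.mean(0))
S2=plane("side",[[263.2,319.4],[186.6,346.7],[274,346.9],[194.1,376.7]],.046);print(S2.mean(0))
E
```

```text
[[ 0.535  -0.146   0.0459]
 [ 0.4045 -0.1768  0.0464]
 [ 0.547  -0.197   0.0464]
 [ 0.4165 -0.2273  0.046 ]]
clampframe [ 0.47576418 -0.18678338  0.04616959] 13.178229047681041 0.13408394171773802 0.05240111621139761
[[0.4078 0.1721 0.0336]
 [0.5348 0.1313 0.0353]]
pile [0.47788895 0.17589114 0.034     ] -17.578969703332266 0.13385057291803515 0.05135210545601857
reproj [[387.9, 235.3], [405.4, 300.1], [412.7, 229.6], [430.4, 294.3]]
reproj [[232.9, 296.2], [253.9, 234.8]]
(52, 100) [ 0.5035967  -0.07756181]
(52, 185) [0.48421832 0.00519977]
(0, 100) [ 0.45296609 -0.08941682]
(0, 185) [ 0.43358771 -0.00665524]
[ 0.47455663 -0.18698885  0.046     ]
[ 0.4771148  -0.18656407  0.046     ]
```

Checks: frame top at 46 mm (34+12), rivet spacing consistent between clamp and pile, and knob predicted from the frame within 1.5 mm of its direct measurement. Clamp yaw is 13.2°, pile yaw -17.6°. First I turn the tool, then travel.

Units first: shifts go in shares of 62.5 mm and turns go in shares of pi rad. So -0.142 rad / 3.1416 = -0.0452.

```bash
cat >> h.py <<'E'
from scipy.spatial.transform import Rotation as Rn
Y=np.radians(13.18);C=np.array([.4755,-.1868,0]);RC=Rn.from_euler("z",Y)
def cl(p):return C+RC.apply(np.array(p)/1000)
def go(p,yaw):
    "print tool-axis move to world p with closing line at yaw (deg), tool down"
    s=ctrl.state();R=Rn.from_quat(s["tcp_rot"])
    a=np.radians(yaw);ty=np.array([np.cos(a),np.sin(a),0]);z=np.array([0,0,-1.])
    T=Rn.from_matrix(np.c_[np.cross(ty,z),ty,z])
    print("d",R.inv().apply(p-s["eef_pos"]).round(4),"rot",(R.inv()*T).as_rotvec().round(3),"d after rot",T.inv().apply(p-s["eef_pos"]).round(4),"pos",s["eef_pos"].round(4),"t",round(s["time"],2),"F",s["wrist_force"].round(1),"w",round(s["width"],4),"q",s["qpos"].round(2))
E
```

Call:
{"api": "steer_hand", "payload": {
  "deltas": [
    [0,0,0,0,0,-0.0452,0.05],
    [0,0,0,0,0,-0.0452,0.05],
    [0,0,0,0,0,-0.0452,0.05],
    [0,0,0,0,0,-0.0452,0.05]
  ]
}}

```text
time: 0.6
eef_pos: [0.2064, 0.5896, 0.2448]
tcp_rot: [-0.118, 0.993, -0.0, -0.0]
wrist_force: [-0.3, -0.8, 0.0]
width: 0.05
gripper_force: 0.0
```

Call:
{"api": "steer_hand", "payload": {
  "deltas": [
    [-0.1824,-0.9568,0,0,0,0,0.05],
    [-0.1824,-0.9568,0,0,0,0,0.05],
    [-0.1824,-0.9568,0,0,0,0,0.05],
    [-0.1824,-0.9568,0,0,0,0,0.05],
    [-0.1824,-0.9568,0,0,0,0,0.05]
  ]
}}

```text
time: 1.23
eef_pos: [0.3309, 0.31, 0.2452]
tcp_rot: [-0.116, 0.993, -0.0, 0.0]
wrist_force: [0.5, -0.1, -0.9]
width: 0.0498
gripper_force: 0.0
```

Call:
{"api": "steer_hand", "payload": {
  "deltas": [
    [-0.1824,-0.9568,0,0,0,0,0.05],
    [-0.1824,-0.9568,0,0,0,0,0.05],
    [-0.1824,-0.9568,0,0,0,0,0.05],
    [-0.1824,-0.9568,0,0,0,0,0.05],
    [0,0,0,0,0,0,0.05]
  ]
}}

```text
time: 1.85
eef_pos: [0.4308, 0.086, 0.2452]
tcp_rot: [-0.112, 0.994, -0.0, 0.0]
wrist_force: [-0.0, -0.5, -0.3]
width: 0.0501
gripper_force: 0.0
```

```bash
python3 -c "
from h import *
go(cl([52,100,49]),103.18)"
```

```text
d [-0.0341 -0.1755  0.1963] rot [-0.001  0.    -0.005] d after rot [-0.0333 -0.1758  0.1962] pos [0.4308 0.086  0.2452] t 1.85 F [-0.  -0.5 -0.3] w 0.0501 q [ 0.19  0.06  2.01 -0.    1.07 -1.6 ]
```

Scaled: -0.0585 m is -0.936, 0.025 m is 0.4, -0.005 rad / 3.1416 = -0.0016.

Call:
{"api": "steer_hand", "payload": {
  "deltas": [
    [-0.176,-0.936,0.4,0,0,-0.0016,0.05],
    [-0.176,-0.936,0.4,0,0,0,0.05],
    [-0.176,-0.936,0.4,0,0,0,0.05],
    [0,0,0,0,0,0,0.05]
  ]
}}

```text
time: 2.35
eef_pos: [0.5003, -0.0701, 0.1707]
tcp_rot: [-0.116, 0.993, 0.0, -0.001]
wrist_force: [0.3, 0.7, -0.4]
width: 0.0499
gripper_force: 0.0
```

```bash
python3 - <<'E'
from h import *
go(cl([52,100,49]),103.18)
a=ctrl.capture("side");b=ctrl.capture("top")
a=cv2.resize(a[190:340,170:300],None,fx=3,fy=3,interpolation=2);b=cv2.resize(b[190:340,300:430],None,fx=3,fy=3,interpolation=2)
cv2.imwrite("pics/c2.png",np.hstack([a,b])[...,::-1])
E
```

```text
d [-0.0015 -0.0081  0.1217] rot [ 0.001 -0.003  0.003] d after rot [-0.0012 -0.008   0.1217] pos [ 0.5003 -0.0701  0.1707] t 2.35 F [ 0.3  0.7 -0.4] w 0.0499 q [-0.14  0.26  1.96 -0.    0.93 -1.95]
```

View pics/c2.png

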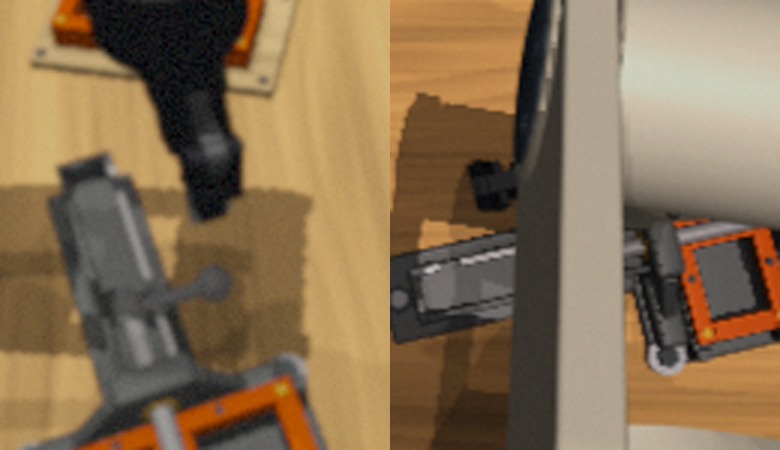

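The fingers stand above the knob: side crop shows the fingertips at (207,212) and the knob at (213,282). I descend and grip it.

Scaled: 0.046 m is 0.736, -0.008 m is -0.128.

Call:
{"api": "steer_hand", "payload": {
  "deltas": [
    [-0.016,-0.128,0.48,0,0,0,0.05],
    [0,0,0.736,0,0,0,0.05],
    [0,0,0.7312,0,0,0,0.05],
    [0,0,0,0,0,0,0.05],
    [0,0,0,0,0,0,0.05]
  ],
  "squeeze": 30
}}

```text
time: 3.08
eef_pos: [0.5039, -0.0749, 0.0526]
tcp_rot: [-0.119, 0.993, -0.0, 0.001]
wrist_force: [1.4, 0.2, 0.8]
width: 0.05
gripper_force: 0.0
```

Call:
{"api": "steer_hand", "payload": {
  "deltas": [
    [0,0,0,0,0,0,0.01],
    [0,0,0,0,0,0,0.01],
    [0,0,0,0,0,0,0.01],
    [0,0,0,0,0,0,0.01]
  ],
  "squeeze": 30
}}

```text
time: 3.58
eef_pos: [0.5044, -0.0759, 0.0525]
tcp_rot: [-0.118, 0.993, -0.0, 0.001]
wrist_force: [0.0, 2.1, 8.7]
width: 0.0198
gripper_force: 29.2
```

```bash
python3 -c "
from h import *
go(cl([52,100,49]),103.18)"
```

```text
d [ 0.0014 -0.0014  0.0035] rot [-0.001  0.003  0.006] d after rot [ 0.0014 -0.0014  0.0035] pos [ 0.5044 -0.0759  0.0525] t 3.58 F [0.  2.1 8.7] w 0.0198 q [-0.15  0.45  2.02  0.    0.67 -1.96]
```

Width of 19.8 mm means the grip is slightly above the ball's equator, so I reopen, lower 4 mm and regrip.

Scaled: 0.0045 m is 0.072, -0.001 m is -0.016.

Call:
{"api": "steer_hand", "payload": {
  "deltas": [
    [0,0,0,0,0,0,0.04],
    [0,0,0,0,0,0,0.04],
    [0.016,-0.016,0.072,0,0,0,0.04],
    [0,0,0,0,0,0,0.04]
  ],
  "squeeze": 30
}}

```text
time: 4.08
eef_pos: [0.5019, -0.0771, 0.046]
tcp_rot: [-0.118, 0.993, 0.0, -0.0]
wrist_force: [-0.6, -0.1, -0.3]
width: 0.0397
gripper_force: 0.0
```

Call:
{"api": "steer_hand", "payload": {
  "deltas": [
    [0,0,0,0,0,0,0.01],
    [0,0,0,0,0,0,0.01],
    [0,0,0,0,0,0,0.01]
  ],
  "squeeze": 30
}}

```text
time: 4.45
eef_pos: [0.5023, -0.077, 0.0465]
tcp_rot: [-0.118, 0.993, 0.0, -0.0]
wrist_force: [-1.2, -0.7, 0.1]
width: 0.0202
gripper_force: 29.2
```

```bash
python3 -c "
from h import *
go(cl([52,100,49]),103.18)"
```

```text
d [-0.0009 -0.0008 -0.0025] rot [ 0.    -0.     0.006] d after rot [-0.0009 -0.0008 -0.0025] pos [ 0.5023 -0.077   0.0465] t 4.45 F [-1.2 -0.7  0.1] w 0.0202 q [-0.16  0.46  2.02 -0.    0.66 -1.96]
```

Scaled: -0.0103 m is -0.1648, -0.0099 m is -0.1584.

Call:
{"api": "steer_hand", "payload": {
  "deltas": [
    [0.016,0,-0.1648,0,0,0,0.01],
    [0.0496,0,-0.1584,0,0,0,0.01],
    [0.08,0,-0.1456,0,0,0,0.01],
    [0.1072,0,-0.1264,0,0,0,0.01],
    [0,0,0,0,0,0,0.01]
  ]
}}

```text
time: 5.08
eef_pos: [0.4869, -0.0808, 0.0846]
tcp_rot: [-0.118, 0.993, -0.0, 0.001]
wrist_force: [0.8, 2.2, -0.9]
width: 0.02
gripper_force: 29.4
```

```bash
python3 -c "
from h import *
t=.8
go(cl([52*np.cos(t),100,47+52*np.sin(t)]),103.18)"
```

```text
d [-0.0009 -0.0006  0.0003] rot [-0.     0.001  0.006] d after rot [-0.0009 -0.0006  0.0003] pos [ 0.4869 -0.0808  0.0846] t 5.08 F [ 0.8  2.2 -0.9] w 0.02 q [-0.17  0.38  2.04  0.    0.72 -1.97]
```

Following the arc with low forces. I continue to 1.4 rad.

Scaled: 0.0095 m is 0.152, 0.0093 m is 0.1488.

Call:
{"api": "steer_hand", "payload": {
  "deltas": [
    [0.1296,0,-0.104,0,0,0,0.01],
    [0.1488,0,-0.0752,0,0,0,0.01],
    [0.152,0,-0.0448,0,0,0,0.01],
    [0,0,0,0,0,0,0.01]
  ]
}}

```text
time: 5.58
eef_pos: [0.4603, -0.0873, 0.0981]
tcp_rot: [-0.118, 0.993, -0.0, 0.0]
wrist_force: [2.4, 1.8, 2.1]
width: 0.0198
gripper_force: 29.7
```

Call:
{"api": "steer_hand", "payload": {
  "deltas": [
    [0,0.32,0,0,0,0,0.01],
    [0,0.352,0,0,0,0,0.01],
    [0,0.352,0,0,0,0,0.01],
    [0,0.24,0,0,0,0,0.01],
    [0,0,0,0,0,0,0.01]
  ]
}}

```text
time: 6.2
eef_pos: [0.4425, -0.0095, 0.0978]
tcp_rot: [-0.118, 0.993, 0.0, 0.0]
wrist_force: [3.5, 2.2, 4.1]
width: 0.0198
gripper_force: 30.3
```

```bash
python3 -c "
from h import *
t=1.4
go(cl([52*np.cos(t),185,47+52*np.sin(t)]),103.18)"
```

```text
d [-0.0006  0.0049 -0.0004] rot [0.    0.    0.007] d after rot [-0.0005  0.0049 -0.0004] pos [ 0.4425 -0.0095  0.0978] t 6.2 F [3.5 2.2 4.1] w 0.0198 q [-0.03  0.29  2.14  0.    0.71 -1.83]
```

Call:
{"api": "steer_hand", "payload": {
  "deltas": [
    [0,0.08,0,0,0,0,0.01],
    [0,0.032,0,0,0,0,0.01],
    [0,0,0,0,0,0,0.01]
  ]
}}

```text
time: 6.58
eef_pos: [0.4415, -0.0044, 0.0978]
tcp_rot: [-0.118, 0.993, -0.001, 0.001]
wrist_force: [4.6, -6.2, 2.3]
width: 0.0201
gripper_force: 30.3
```

```bash
python3 -c "
from h import *
t=1.4
go(cl([52*np.cos(t),185,47+52*np.sin(t)]),103.18)"
```

```text
d [-0.0004 -0.0004 -0.0004] rot [-0.002  0.001  0.007] d after rot [-0.0004 -0.0004 -0.0004] pos [ 0.4415 -0.0044  0.0978] t 6.58 F [ 4.6 -6.2  2.3] w 0.0201 q [-0.01  0.29  2.14 -0.    0.71 -1.82]
```

At the stop (reaction about -8 N). I reverse the arc down into the rear notch.

Scaled: -0.0098 m is -0.1568, -0.001 m is -0.016.

Call:
{"api": "steer_hand", "payload": {
  "deltas": [
    [-0.1568,-0.016,0.0448,0,0,0,0.01],
    [-0.1488,0,0.0752,0,0,0,0.01],
    [-0.1296,0,0.104,0,0,0,0.01],
    [-0.1072,0,0.1264,0,0,0,0.01],
    [0,0,0,0,0,0,0.01]
  ]
}}

```text
time: 7.2
eef_pos: [0.4736, 0.0031, 0.0746]
tcp_rot: [-0.118, 0.993, -0.0, -0.001]
wrist_force: [0.2, -5.9, 1.6]
width: 0.0196
gripper_force: 30.1
```

Call:
{"api": "steer_hand", "payload": {
  "deltas": [
    [-0.08,0,0.1456,0,0,0,0.01],
    [-0.0496,0,0.1584,0,0,0,0.01],
    [-0.016,0,0.152,0,0,0,0.01],
    [0,0,0,0,0,0,0.01]
  ]
}}

```text
time: 7.7
eef_pos: [0.4829, 0.0053, 0.0465]
tcp_rot: [-0.118, 0.993, -0.0, -0.0]
wrist_force: [2.8, -4.6, -0.3]
width: 0.0199
gripper_force: 31.4
```

```bash
python3 -c "
from h import *
go(cl([52,185,47]),103.18)"
```

```text
d [-0.001  -0.0003 -0.0005] rot [-0.    -0.001  0.006] d after rot [-0.001  -0.0003 -0.0005] pos [0.4829 0.0053 0.0465] t 7.7 F [ 2.8 -4.6 -0.3] w 0.0199 q [ 0.01  0.44  2.08 -0.    0.63 -1.8 ]
```

Scaled: -0.06 m is -0.96, -0.05 m is -0.8, 0.17 rad / 3.1416 = 0.0541.

Call:
{"api": "steer_hand", "payload": {
  "deltas": [
    [0,0,0,0,0,0,0.05],
    [0,0,0,0,0,0,0.05],
    [0,0,-0.8,0,0,0,0.05],
    [0,0,-0.96,0,0,0,0.06],
    [0,0,-0.8,0,0,0.0541,0.06]
  ]
}}

```text
time: 8.32
eef_pos: [0.4826, 0.0059, 0.2092]
tcp_rot: [-0.032, 1.0, 0.0, 0.0]
wrist_force: [1.1, -0.4, -0.9]
width: 0.06
gripper_force: 0.0
```

Call:
{"api": "steer_hand", "payload": {
  "deltas": [
    [0,0,0,0,0,0.0557,0.06],
    [0,0,0,0,0,0.0557,0.06],
    [0,0,0,0,0,0.0557,0.06],
    [0,0,0,0,0,0.0557,0.06],
    [0,0,0,0,0,0.0557,0.06]
  ]
}}

```text
time: 8.95
eef_pos: [0.4824, 0.0059, 0.207]
tcp_rot: [0.396, 0.918, -0.0, -0.0]
wrist_force: [-0.2, -0.6, 0.3]
width: 0.0601
gripper_force: 0.0
```

Call:
{"api": "steer_hand", "payload": {
  "deltas": [
    [0,0,0,0,0,0.0557,0.06],
    [0,0,0,0,0,0.0557,0.06],
    [0,0,0,0,0,0.0557,0.06],
    [0,0,0,0,0,0,0.06]
  ]
}}

```text
time: 9.45
eef_pos: [0.4825, 0.0058, 0.2071]
tcp_rot: [0.618, 0.786, -0.0, -0.0]
wrist_force: [-0.1, 0.5, -0.6]
width: 0.0601
gripper_force: 0.0
```

```bash
python3 - <<'E'
from h import *
go(cl([0,0,100]),13.18)
a=ctrl.capture("side");b=ctrl.capture("top")
a=cv2.resize(a[230:380,170:300],None,fx=3,fy=3,interpolation=2);b=cv2.resize(b[200:350,290:450],None,fx=3,fy=3,interpolation=2)
cv2.imwrite("pics/c3.png",np.hstack([a,b[:450]])[...,::-1])
E
```

```text
d [-0.1856 -0.0522  0.1071] rot [-0.001 -0.     0.008] d after rot [-0.1859 -0.0507  0.1071] pos [0.4825 0.0058 0.2071] t 9.45 F [-0.1  0.5 -0.6] w 0.0601 q [ 0.01  0.18  1.97  0.    1.   -0.23]
```

View pics/c3.png

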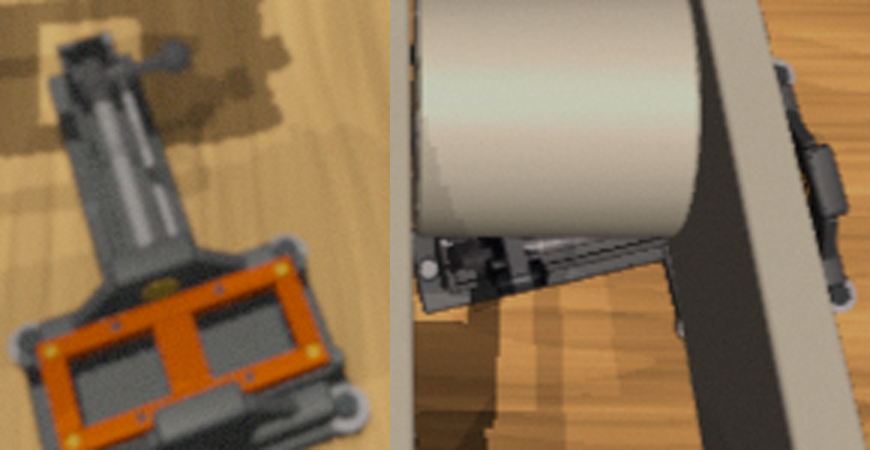

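The bolt is back clear of the frame and the handle lies level in the rear notch (side crop knob at (175,55)). Next is the frame.

Scaled: -0.0465 m is -0.744, -0.0127 m is -0.2032, 0.008 rad / 3.1416 = 0.0025.

Call:
{"api": "steer_hand", "payload": {
  "deltas": [
    [-0.744,-0.2032,0,0,0,0.0025,0.05],
    [-0.744,-0.2032,0,0,0,0,0.05],
    [-0.744,-0.2032,0.48,0,0,0,0.05],
    [-0.744,-0.2032,0.48,0,0,0,0.05],
    [0,0,0.32,0,0,0,0.05]
  ]
}}

```text
time: 10.18
eef_pos: [0.4754, -0.1897, 0.126]
tcp_rot: [0.622, 0.783, -0.0, -0.0]
wrist_force: [0.8, 0.8, -0.5]
width: 0.0498
gripper_force: 0.0
```

Call:
{"api": "steer_hand", "payload": {
  "deltas": [
    [0,0,0,0,0,0,0.05]
  ]
}}

```text
time: 10.3
eef_pos: [0.4746, -0.187, 0.1259]
tcp_rot: [0.621, 0.784, -0.0, -0.002]
wrist_force: [0.4, -0.3, -0.1]
width: 0.0501
gripper_force: 0.0
```

```bash
python3 - <<'E'
from h import *
go(cl([0,0,36]),13.18)
im=ctrl.capture("side");R=rivets("side",im,(170,305,130,90));print(R)
E
```

```text
d [-0.0002  0.0011  0.0899] rot [-0.003 -0.002  0.   ] d after rot [0.     0.0009 0.0899] pos [ 0.4746 -0.187   0.1259] t 10.3 F [ 0.4 -0.3 -0.1] w 0.0501 q [-0.38  0.33  1.98  0.    0.83 -0.61]
[([263.3, 319.5], 14), ([186.5, 346.8], 13), ([274.0, 346.8], 21), ([194.0, 377.0], 23)]
```

Frame unmoved (same rivets). I descend and grip.

Scaled: 0.03 m is 0.48, 0.02 m is 0.32.

Call:
{"api": "steer_hand", "payload": {
  "deltas": [
    [0,0.016,0.48,0,0,0,0.05],
    [0,0,0.48,0,0,0,0.05],
    [0,0,0.32,0,0,0,0.05],
    [0,0,0.16,0,0,0,0.05],
    [0,0,0,0,0,0,0.05]
  ]
}}

```text
time: 10.98
eef_pos: [0.4772, -0.1865, 0.0376]
tcp_rot: [0.621, 0.784, 0.0, 0.0]
wrist_force: [-0.3, 0.1, -0.2]
width: 0.05
gripper_force: 0.0
```

Call:
{"api": "steer_hand", "payload": {
  "deltas": [
    [0,0,0,0,0,0,0.01],
    [0,0,0,0,0,0,0.01],
    [0,0,0,0,0,0,0.01],
    [0,0,0,0,0,0,0.01],
    [0,0,0,0,0,0,0.01]
  ],
  "squeeze": 40
}}

```text
time: 11.6
eef_pos: [0.4776, -0.187, 0.0383]
tcp_rot: [0.622, 0.783, 0.0, 0.001]
wrist_force: [-0.7, 1.9, 6.2]
width: 0.0215
gripper_force: 39.6
```

```bash
python3 -c "
from h import *
go(cl([0,0,36]),13.18)"
```

```text
d [ 0.0007 -0.002   0.0023] rot [ 0.001  0.001 -0.001] d after rot [ 0.0007 -0.002   0.0023] pos [ 0.4776 -0.187   0.0383] t 11.6 F [-0.7  1.9  6.2] w 0.0215 q [-0.38  0.48  2.02  0.    0.64 -0.61]
```

Call:
{"api": "steer_hand", "payload": {
  "deltas": [
    [0,0,-0.16,0,0,0,0.01],
    [0,0,-0.32,0,0,0,0.01],
    [0,0,-0.48,0,0,0,0.01],
    [0,0,-0.48,0,0,0,0.01],
    [0,0,-0.48,0,0,0,0.01]
  ],
  "squeeze": 50
}}

```text
time: 12.22
eef_pos: [0.4767, -0.1868, 0.159]
tcp_rot: [0.622, 0.783, 0.0, 0.0]
wrist_force: [-0.8, 0.6, -1.2]
width: 0.0211
gripper_force: 49.2
```

Call:
{"api": "steer_hand", "payload": {
  "deltas": [
    [0,0,0,0,0,0,0.01],
    [0,0,0,0,0,0,0.01]
  ]
}}

```text
time: 12.48
eef_pos: [0.4765, -0.1867, 0.157]
tcp_rot: [0.622, 0.783, -0.0, -0.0]
wrist_force: [0.3, 0.6, -1.1]
width: 0.0208
gripper_force: 49.3
```

```bash
python3 - <<'E'
from h import *
go(np.array([.4785,.1757,.15]),-17.58)
im=ctrl.capture("side");cv2.imwrite("pics/s4.png",im[130:400,150:330,::-1])
R=rivets("side",im,(150,130,180,270));print(R)
E
```

```text
d [0.3524 0.0842 0.0071] rot [-0.    -0.     0.536] d after rot [ 0.3461 -0.1075  0.007 ] pos [ 0.4765 -0.1867  0.157 ] t 12.47 F [ 0.3  0.6 -1.1] w 0.0208 q [-0.38  0.29  1.95 -0.    0.9  -0.61]
[([249.6, 203.4], 13), ([245.2, 307.2], 4), ([248.0, 310.6], 5), ([272.6, 313.1], 27), ([186.0, 328.0], 3), ([179.8, 345.6], 26)]
```

View pics/s4.png

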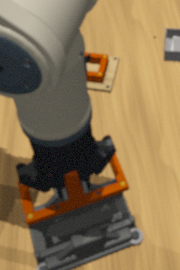

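The frame is held level. Using the same side camera for the carried frame and the pile, I work out the carry so that camera bias cancels.

```bash
python3 - <<'E'
from h import *
s=ctrl.state();p=s["eef_pos"]
def fr(uv,z):
    a,b=plane("side",uv,z);d=(b-a)[:2];y=np.arctan2(d[1],d[0]);c=(a+b)[:2]/2+26*1e-3*np.array([-np.sin(y),np.cos(y)])
    return c,np.degrees(y),np.linalg.norm(d)
f=fr([[179.8,345.6],[272.6,313.1]],p[2]+.0077);print("held",f,"minus tcp",f[0]-p[:2])
g=fr([[190.4,195.8],[249.5,203.2]],.034);print("pile",g)
T=plane("top",[[388,235.7],[405.5,300.8],[412.8,230.2],[430.5,295]],.046).mean(0)
print("seat side",fr([[194.1,376.7],[274,346.9]],.046),"seat top",T)
E
```

```text
held (array([ 0.47731934, -0.18550452]), np.float64(13.000091919791213), np.float64(0.13435532003571812)) minus tcp [0.0011188  0.00103852]
pile (array([0.48065117, 0.17700474]), np.float64(-17.428012311562824), np.float64(0.1326799096573423))
seat side (array([ 0.47727825, -0.18658787]), np.float64(13.172055535237249), np.float64(0.1337954339671562)) seat top [ 0.47455663 -0.18698885  0.046     ]
```

Scaled: 0.15 rad / 3.1416 = 0.0477.

Call:
{"api": "steer_hand", "payload": {
  "deltas": [
    [0,0,0,0,0,0.0318,0.01],
    [0,0,0,0,0,0.0477,0.01],
    [0,0,0,0,0,0.0477,0.01],
    [0,0,0,0,0,0.0423,0.01],
    [0,0,0,0,0,0,0.01]
  ]
}}

```text
time: 13.15
eef_pos: [0.4762, -0.1865, 0.1561]
tcp_rot: [0.806, 0.592, -0.001, -0.001]
wrist_force: [0.5, 0.9, -1.5]
width: 0.0208
gripper_force: 49.3
```

Call:
{"api": "steer_hand", "payload": {
  "deltas": [
    [0.56,-0.176,0,0,0,0,0.01],
    [0.8,-0.248,0,0,0,0,0.01],
    [0.8,-0.248,0,0,0,0,0.01],
    [0.8,-0.248,0,0,0,0,0.01],
    [0.8,-0.248,0,0,0,0,0.01]
  ]
}}

```text
time: 13.78
eef_pos: [0.4771, 0.0609, 0.1568]
tcp_rot: [0.805, 0.593, -0.0, -0.0]
wrist_force: [0.5, 0.3, -0.7]
width: 0.021
gripper_force: 49.3
```

Call:
{"api": "steer_hand", "payload": {
  "deltas": [
    [0.8,-0.248,0,0,0,0,0.01],
    [0.48,-0.16,0,0,0,0,0.01],
    [0.32,-0.096,0,0,0,0,0.01],
    [0,0,0,0,0,0,0.01],
    [0,0,0,0,0,0,0.01]
  ]
}}

```text
time: 14.4
eef_pos: [0.4771, 0.1636, 0.1568]
tcp_rot: [0.805, 0.593, -0.001, -0.0]
wrist_force: [-0.2, -0.0, -1.2]
width: 0.0212
gripper_force: 49.3
```

```bash
python3 -c "
from h import *
go(np.array([.4803,.176,.07]),-17.5)"
```

```text
d [ 0.0129 -0.0006  0.0868] rot [-0.001  0.001  0.003] d after rot [ 0.0128 -0.0007  0.0868] pos [0.4771 0.1636 0.1568] t 14.4 F [-0.2 -0.  -1.2] w 0.0212 q [ 0.33  0.28  1.97 -0.    0.9   0.63]
```

Scaled: 0.03 m is 0.48, 0.02 m is 0.32, 0.003 rad / 3.1416 = 0.001.

Call:
{"api": "steer_hand", "payload": {
  "deltas": [
    [0.208,-0.0112,0.32,0,0,0.001,0.01],
    [0,0,0.48,0,0,0,0.01],
    [0,0,0.48,0,0,0,0.01],
    [0,0,0.24,0,0,0,0.01],
    [0,0,0,0,0,0,0.01]
  ]
}}

```text
time: 15.02
eef_pos: [0.4801, 0.1759, 0.0616]
tcp_rot: [0.807, 0.591, -0.001, -0.0]
wrist_force: [-0.1, 0.8, -0.4]
width: 0.0208
gripper_force: 49.3
```

```bash
python3 - <<'E'
from h import *
go(np.array([.4803,.176,.0385]),-17.5)
im=ctrl.capture("side");cv2.imwrite("pics/s5.png",cv2.resize(im[130:240,150:300,::-1],None,fx=4,fy=4,interpolation=2))
print(rivets("side",im,(150,130,150,100)))
t=ctrl.capture("top");print(rivets("top",t,(190,205,90,115)))
E
```

```text
d [0.0002 0.0002 0.0231] rot [-0.002  0.001 -0.002] d after rot [0.0001 0.0001 0.0231] pos [0.4801 0.1759 0.0616] t 15.03 F [-0.1  0.8 -0.4] w 0.0208 q [ 0.35  0.44  2.01 -0.    0.69  0.66]
[([197.3, 175.0], 3), ([204.5, 174.2], 4), ([253.8, 175.6], 5), ([208.3, 177.0], 3), ([238.0, 180.0], 5), ([242.2, 180.5], 4), ([187.7, 184.7], 3), ([249.4, 192.2], 12)]
[([252.5, 232.0], 6)]
```

View pics/s5.png

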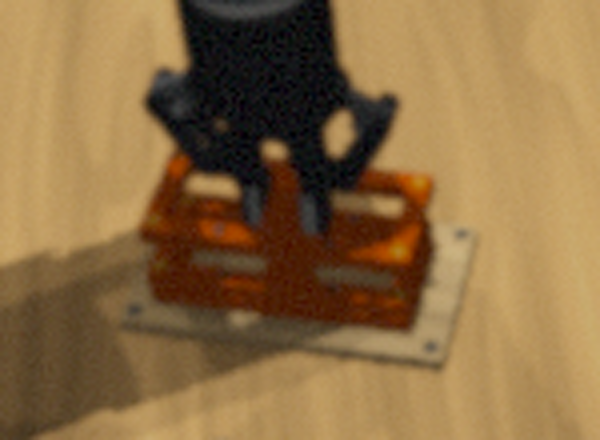

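The held frame sits above the pile; its front rivets are at side (249.4,192.2) and (187.7,184.7). I compare them with the pile's.

```bash
python3 - <<'E'
from h import *
z=.0693
print("side dR",(plane("side",[249.4,192.2],z)-plane("side",[249.45,203.2],.034)).round(4),"dL",(plane("side",[187.7,184.7],z)-plane("side",[190.4,195.8],.034)).round(4))
print("top dR",(plane("top",[252.5,232.0],z)-plane("top",[254,235.3],.034)).round(4))
E
```

```text
side dR [[ 0.0021 -0.0006  0.0353]] dL [[ 0.0002 -0.0001  0.0353]]
top dR [[0.0029 0.0003 0.0353]]
```

Aligned to about 2 mm in x. I correct by -1.5 mm and lower slowly.

Scaled: 0.007 m is 0.112, -0.0015 m is -0.024.

Call:
{"api": "steer_hand", "payload": {
  "deltas": [
    [0,-0.024,0.112,0,0,0,0.01],
    [0,0,0.112,0,0,0,0.01],
    [0,0,0.064,0,0,0,0.01],
    [0,0,0.032,0,0,0,0.01],
    [0,0,0,0,0,0,0.01]
  ]
}}

```text
time: 15.75
eef_pos: [0.48, 0.1776, 0.0463]
tcp_rot: [0.807, 0.591, 0.001, 0.0]
wrist_force: [-15.3, -6.5, 63.5]
width: 0.0211
gripper_force: 83.5
```

Call:
{"api": "steer_hand", "payload": {
  "deltas": [
    [0,0,0.024,0,0,0,0.01],
    [0,0,0,0,0,0,0.01]
  ]
}}

```text
time: 16.0
eef_pos: [0.4801, 0.1776, 0.046]
tcp_rot: [0.807, 0.591, 0.001, 0.0]
wrist_force: [-18.7, -7.8, 81.0]
width: 0.0207
gripper_force: 92.5
```

Call:
{"api": "steer_hand", "payload": {
  "deltas": [
    [0,0,0.016,0,0,0,0.01],
    [0,0,0,0,0,0,0.01]
  ]
}}

```text
time: 16.25
eef_pos: [0.4802, 0.1776, 0.0458]
tcp_rot: [0.807, 0.591, 0.001, 0.0]
wrist_force: [-22.5, -7.9, 91.9]
width: 0.0212
gripper_force: 98.6
```

The reaction is far too early, 8 mm above contact: the fingertips, standing 10 mm below the frame, must be catching the pile frame's middle bar. I back off and look.

Scaled: -0.008 m is -0.128, -0.005 m is -0.08.

Call:
{"api": "steer_hand", "payload": {
  "deltas": [
    [0,0,-0.08,0,0,0,0.01],
    [0,0,-0.08,0,0,0,0.01],
    [0,0,-0.128,0,0,0,0.01],
    [0,0,0,0,0,0,0.01],
    [0,0,0,0,0,0,0.01]
  ],
  "squeeze": 50
}}

```text
time: 16.88
eef_pos: [0.4792, 0.1771, 0.0574]
tcp_rot: [0.807, 0.591, -0.0, -0.0]
wrist_force: [0.8, 0.1, -1.0]
width: 0.0211
gripper_force: 49.3
```

```bash
python3 - <<'E'
from h import *
go(np.array([.4803,.176,.0385]),-17.5)
im=ctrl.capture("side");t=ctrl.capture("top");cv2.imwrite("pics/s6.png",np.hstack([cv2.resize(im[140:230,160:280,::-1],None,fx=4,fy=4,interpolation=2),cv2.resize(t[210:300,195:270,::-1],None,fx=4,fy=4,interpolation=2)]))
print(rivets("side",im,(150,130,150,100)))
print(rivets("top",t,(190,205,90,115)))
E
```

```text
d [-0.0007  0.0014  0.0189] rot [-0.     0.    -0.002] d after rot [-0.0007  0.0014  0.0189] pos [0.4792 0.1771 0.0574] t 16.88 F [ 0.8  0.1 -1. ] w 0.0211 q [ 0.35  0.45  2.01 -0.    0.68  0.66]
[([197.3, 175.3], 3), ([205.0, 175.0], 3), ([240.0, 180.5], 4), ([244.0, 180.3], 3), ([247.8, 182.4], 5), ([187.7, 185.7], 3), ([248.7, 193.2], 12)]
[([252.2, 233.2], 6)]
```

View pics/s6.png

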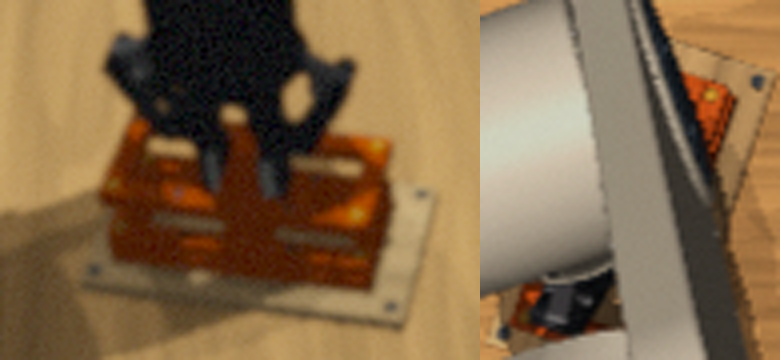

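The frame hasn't slipped and the pile looks in place. I'll take the frame back to its seat in the clamp and regrip it higher, so the tips barely pass its underside.

Scaled: -0.05 m is -0.8, -0.04 m is -0.64.

Call:
{"api": "steer_hand", "payload": {
  "deltas": [
    [0,0,-0.64,0,0,0,0.01],
    [0,0,-0.8,0,0,0,0.01],
    [-0.56,0.176,-0.16,0,0,0,0.01],
    [-0.8,0.248,0,0,0,0,0.01],
    [-0.8,0.248,0,0,0,0,0.01]
  ]
}}

```text
time: 17.6
eef_pos: [0.4784, 0.0346, 0.1578]
tcp_rot: [0.807, 0.591, 0.0, 0.0]
wrist_force: [0.5, -1.0, -1.2]
width: 0.0211
gripper_force: 49.4
```

Call:
{"api": "steer_hand", "payload": {
  "deltas": [
    [-0.8,0.248,0,0,0,0,0.01],
    [-0.8,0.248,0,0,0,0,0.01],
    [-0.8,0.248,0,0,0,0,0.01],
    [-0.64,0.192,0,0,0,0,0.01],
    [-0.32,0.096,0,0,0,0,0.01]
  ]
}}

```text
time: 18.23
eef_pos: [0.4762, -0.186, 0.1574]
tcp_rot: [0.807, 0.59, -0.0, -0.0]
wrist_force: [1.3, 0.2, -1.1]
width: 0.021
gripper_force: 49.3
```

Call:
{"api": "steer_hand", "payload": {
  "deltas": [
    [0,0,0,0,0,-0.0423,0.01],
    [0,0,0,0,0,-0.0477,0.01],
    [0,0,0,0,0,-0.0477,0.01],
    [0,0,0,0,0,-0.0318,0.01],
    [0,0,0,0,0,0,0.01]
  ]
}}

```text
time: 18.85
eef_pos: [0.4763, -0.1838, 0.1574]
tcp_rot: [0.623, 0.782, -0.0, -0.0]
wrist_force: [0.2, 0.9, -0.9]
width: 0.0207
gripper_force: 49.3
```

```bash
python3 - <<'E'
from h import *
go(np.array([.4770,-.1873,.0755]),13.18)
im=ctrl.capture("side");s=ctrl.state()
print(rivets("side",im,(150,130,180,270)))
E
```

```text
d [-0.0036 -0.0001  0.0819] rot [-0.001 -0.    -0.005] d after rot [-0.0036 -0.0001  0.0819] pos [ 0.4763 -0.1838  0.1574] t 18.85 F [ 0.2  0.9 -0.9] w 0.0207 q [-0.37  0.29  1.96 -0.    0.9  -0.6 ]
[([249.6, 203.4], 13), ([272.1, 311.2], 27), ([179.5, 343.6], 30)]
```

The pile rivet is unchanged at (249.6,203.4). I lower into the clamp.

Scaled: 0.03 m is 0.48, 0.02 m is 0.32, -0.005 rad / 3.1416 = -0.0016.

Call:
{"api": "steer_hand", "payload": {
  "deltas": [
    [-0.0576,0,0.32,0,0,-0.0016,0.01],
    [0,0,0.48,0,0,0,0.01],
    [0,0,0.48,0,0,0,0.01],
    [0,0,0,0,0,0,0.01],
    [0,0,0,0,0,0,0.01]
  ]
}}

```text
time: 19.52
eef_pos: [0.4778, -0.1875, 0.0785]
tcp_rot: [0.621, 0.784, 0.0, 0.0]
wrist_force: [0.4, 0.0, -0.6]
width: 0.0212
gripper_force: 49.2
```

```bash
python3 - <<'E'
from h import *
go(np.array([.4770,-.1873,.0385]),13.18)
im=ctrl.capture("side");p=ctrl.state()["eef_pos"];R=rivets("side",im,(150,290,180,110));print(R)
q=sorted([r[0] for r in R if r[1]>9],key=lambda a:a[0])
L=plane("side",[q[0],q[-1]],p[2]+.0077);S=plane("side",[[194.1,376.7],[274,346.9]],.046)
print((L-S).round(4))
E
```

```text
d [ 0.0004 -0.0007  0.04  ] rot [0. 0. 0.] d after rot [ 0.0004 -0.0007  0.04  ] pos [ 0.4778 -0.1875  0.0785] t 19.52 F [ 0.4  0.  -0.6] w 0.0212 q [-0.38  0.41  2.   -0.    0.73 -0.61]
[([274.3, 336.5], 22), ([190.5, 367.2], 20)]
[[ 0.0011 -0.      0.0406]
 [ 0.0012 -0.0001  0.0406]]
```

Units first: shifts go in shares of 62.5 mm and turns go in shares of pi rad. So 0.02 m is 0.32, 0.011 m is 0.176.

Call:
{"api": "steer_hand", "payload": {
  "deltas": [
    [0,-0.016,0.32,0,0,0,0.01],
    [0,0,0.176,0,0,0,0.01],
    [0,0,0.064,0,0,0,0.01],
    [0,0,0,0,0,0,0.01],
    [0,0,0,0,0,0,0.01]
  ]
}}

```text
time: 20.2
eef_pos: [0.4767, -0.1877, 0.0432]
tcp_rot: [0.621, 0.784, 0.0, 0.0]
wrist_force: [-0.1, 0.8, -0.4]
width: 0.0208
gripper_force: 49.3
```

Call:
{"api": "steer_hand", "payload": {
  "deltas": [
    [0,0,0.032,0,0,0,0.01],
    [0,0,0.016,0,0,0,0.01],
    [0,0,0,0,0,0,0.01]
  ]
}}

```text
time: 20.58
eef_pos: [0.4763, -0.1876, 0.0397]
tcp_rot: [0.621, 0.784, -0.0, -0.0]
wrist_force: [0.5, -1.1, -0.4]
width: 0.0212
gripper_force: 49.3
```

Scaled: 0.001 m is 0.016.

Call:
{"api": "steer_hand", "payload": {
  "deltas": [
    [0,0,0.016,0,0,0,0.01],
    [0,0,0.016,0,0,0,0.01],
    [0,0,0,0,0,0,0.01]
  ]
}}

```text
time: 20.95
eef_pos: [0.4764, -0.1876, 0.0384]
tcp_rot: [0.621, 0.784, 0.0, 0.0]
wrist_force: [-2.7, 0.4, 9.1]
width: 0.0207
gripper_force: 50.6
```

Call:
{"api": "steer_hand", "payload": {
  "deltas": [
    [0,0,0.016,0,0,0,0.01],
    [0,0,0,0,0,0,0.01]
  ]
}}

```text
time: 21.2
eef_pos: [0.4764, -0.1876, 0.0383]
tcp_rot: [0.621, 0.784, 0.0, 0.0]
wrist_force: [-5.9, 2.8, 24.7]
width: 0.0211
gripper_force: 52.5
```

Seated at 38.4 mm as expected. I release, rise to 46.5 mm and regrip.

Scaled: -0.007 m is -0.112, -0.001 m is -0.016.

Call:
{"api": "steer_hand", "payload": {
  "deltas": [
    [0,0,-0.016,0,0,0,0.035],
    [0,0,0,0,0,0,0.035],
    [0,0,-0.112,0,0,0,0.035],
    [0,0,0,0,0,0,0.035],
    [0,0,0,0,0,0,0.035]
  ]
}}

```text
time: 21.82
eef_pos: [0.4764, -0.1876, 0.0448]
tcp_rot: [0.621, 0.784, 0.0, 0.0]
wrist_force: [-0.1, 0.2, -0.3]
width: 0.0353
gripper_force: 0.0
```

```bash
python3 -c "
from h import *
go(np.array([.477,-.1873,.0465]),13.18)"
```

```text
d [ 0.0002  0.0007 -0.0017] rot [0.    0.    0.001] d after rot [ 0.0002  0.0007 -0.0017] pos [ 0.4764 -0.1876  0.0448] t 21.82 F [-0.1  0.2 -0.3] w 0.0353 q [-0.38  0.47  2.02 -0.    0.66 -0.61]
```

Scaled: -0.0017 m is -0.0272, 0.0005 m is 0.008.

Call:
{"api": "steer_hand", "payload": {
  "deltas": [
    [0,0.008,-0.0272,0,0,0,0.035],
    [0,0,0,0,0,0,0.01],
    [0,0,0,0,0,0,0.01],
    [0,0,0,0,0,0,0.01],
    [0,0,0,0,0,0,0.01]
  ],
  "squeeze": 50
}}

```text
time: 22.45
eef_pos: [0.4771, -0.1875, 0.0468]
tcp_rot: [0.621, 0.784, 0.0, 0.0]
wrist_force: [0.1, 0.6, 5.3]
width: 0.0205
gripper_force: 49.5
```

Call:
{"api": "steer_hand", "payload": {
  "deltas": [
    [0,0,-0.064,0,0,0,0.01],
    [0,0,-0.064,0,0,0,0.01],
    [0,0,0,0,0,0,0.01]
  ]
}}

```text
time: 22.82
eef_pos: [0.477, -0.1875, 0.0548]
tcp_rot: [0.621, 0.784, 0.0, 0.0]
wrist_force: [0.1, 0.0, -0.9]
width: 0.0204
gripper_force: 49.1
```

```bash
python3 - <<'E'
from h import *
go(np.array([.4803,.176,.0385]),-17.5)
print(rivets("side",ctrl.capture("side"),(150,290,180,110)))
E
```

```text
d [0.3531 0.0864 0.0162] rot [0.001 0.    0.537] d after rot [ 0.3477 -0.1062  0.0163] pos [ 0.477  -0.1875  0.0548] t 22.82 F [ 0.1  0.  -0.9] w 0.0204 q [-0.38  0.45  2.01 -0.    0.68 -0.61]
[([274.2, 344.7], 20), ([193.4, 374.9], 19)]
```

Frame held with no slip. I lift and carry it over.

Scaled: -0.04 m is -0.64, -0.033 m is -0.528, 0.15 rad / 3.1416 = 0.0477.

Call:
{"api": "steer_hand", "payload": {
  "deltas": [
    [0,0,-0.48,0,0,0,0.01],
    [0,0,-0.64,0,0,0,0.01],
    [0,0,-0.528,0,0,0,0.01],
    [0,0,0,0,0,0.0318,0.01],
    [0,0,0,0,0,0.0477,0.01]
  ]
}}

```text
time: 23.5
eef_pos: [0.4769, -0.1875, 0.158]
tcp_rot: [0.715, 0.699, 0.0, 0.0]
wrist_force: [-0.6, -0.1, -0.5]
width: 0.0205
gripper_force: 49.3
```

Call:
{"api": "steer_hand", "payload": {
  "deltas": [
    [0,0,0,0,0,0.0477,0.01],
    [0,0,0,0,0,0.043,0.01],
    [0.56,-0.176,0,0,0,0,0.01],
    [0.8,-0.248,0,0,0,0,0.01],
    [0.8,-0.248,0,0,0,0,0.01]
  ]
}}

```text
time: 24.12
eef_pos: [0.4769, -0.0449, 0.1574]
tcp_rot: [0.806, 0.591, 0.0, -0.0]
wrist_force: [0.3, 0.2, -0.3]
width: 0.0206
gripper_force: 49.3
```

Call:
{"api": "steer_hand", "payload": {
  "deltas": [
    [0.8,-0.248,0,0,0,0,0.01],
    [0.8,-0.248,0,0,0,0,0.01],
    [0.8,-0.248,0,0,0,0,0.01],
    [0.64,-0.192,0,0,0,0,0.01],
    [0.32,-0.096,0,0,0,0,0.01]
  ]
}}

```text
time: 24.75
eef_pos: [0.4782, 0.1756, 0.1574]
tcp_rot: [0.805, 0.593, 0.0, -0.0]
wrist_force: [0.5, 0.5, -0.5]
width: 0.0202
gripper_force: 49.3
```

Call:
{"api": "steer_hand", "payload": {
  "deltas": [
    [0,0,0,0,0,0,0.01]
  ]
}}

```text
time: 24.88
eef_pos: [0.4783, 0.1748, 0.1573]
tcp_rot: [0.805, 0.593, -0.0, -0.0]
wrist_force: [-0.2, -0.3, -1.5]
width: 0.0205
gripper_force: 49.3
```

```bash
python3 -c "
from h import *
go(np.array([.4803,.1757,.067]),-17.5)"
```

```text
d [0.0015 0.0016 0.0903] rot [-0.     0.     0.004] d after rot [0.0015 0.0016 0.0903] pos [0.4783 0.1748 0.1573] t 24.88 F [-0.2 -0.3 -1.5] w 0.0205 q [0.35 0.28 1.96 0.   0.9  0.65]
```

Scaled: 0.035 m is 0.56, 0.03 m is 0.48, 0.004 rad / 3.1416 = 0.0013.

Call:
{"api": "steer_hand", "payload": {
  "deltas": [
    [0.024,0.0256,0.48,0,0,0.0013,0.01],
    [0,0,0.56,0,0,0,0.01],
    [0,0,0.4,0,0,0,0.01],
    [0,0,0,0,0,0,0.01],
    [0,0,0,0,0,0,0.01]
  ]
}}

```text
time: 25.5
eef_pos: [0.481, 0.1741, 0.0682]
tcp_rot: [0.807, 0.59, 0.0, 0.0]
wrist_force: [-0.1, -1.1, -0.9]
width: 0.0206
gripper_force: 49.2
```

```bash
python3 - <<'E'
from h import *
go(np.array([.4803,.1757,.0468]),-17.5)
z=ctrl.state()["eef_pos"][2]-.0007
im=ctrl.capture("side");t=ctrl.capture("top")
a=[r for r in rivets("side",im,(150,130,150,100))];b=rivets("top",t,(190,205,90,115));print(a,b)
A=np.array([r[0] for r in a])
for ref in([249.45,203.2],[190.4,195.8]):print((plane("side",A,z)-plane("side",ref,.034)).round(4)[:,:2][np.linalg.norm((plane("side",A,z)-plane("side",ref,.034))[:,:2],axis=1)<.012])
if b:print((plane("top",[r[0] for r in b],z)-plane("top",[254,235.3],.034)).round(4))
E
```

```text
d [ 0.0013 -0.0011  0.0214] rot [ 0.    -0.    -0.003] d after rot [ 0.0013 -0.0011  0.0214] pos [0.481  0.1741 0.0682] t 25.5 F [-0.1 -1.1 -0.9] w 0.0206 q [ 0.34  0.43  2.01 -0.    0.71  0.65]
[([200.2, 175.8], 12), ([207.0, 178.0], 3), ([238.0, 180.6], 5), ([188.3, 185.7], 3), ([249.2, 193.2], 11)] [([253.5, 232.0], 6)]
[[ 0.0014 -0.0017]]
[[ 0.0011 -0.0015]]
[[ 0.0031 -0.0016  0.0335]]
```

Offset is about (+1.5,-1.6) mm. I correct it and lower slowly.

Scaled: 0.008 m is 0.128, -0.0018 m is -0.0288.

Call:
{"api": "steer_hand", "payload": {
  "deltas": [
    [0.0192,-0.0288,0.128,0,0,0,0.01],
    [0,0,0.096,0,0,0,0.01],
    [0,0,0.064,0,0,0,0.01],
    [0,0,0,0,0,0,0.01],
    [0,0,0,0,0,0,0.01]
  ]
}}

```text
time: 26.22
eef_pos: [0.4792, 0.1762, 0.0495]
tcp_rot: [0.807, 0.59, -0.0, 0.0]
wrist_force: [1.2, -0.0, -0.5]
width: 0.0203
gripper_force: 49.2
```

Call:
{"api": "steer_hand", "payload": {
  "deltas": [
    [0,0,0.024,0,0,0,0.01],
    [0,0,0,0,0,0,0.01]
  ]
}}

```text
time: 26.48
eef_pos: [0.4794, 0.1763, 0.0482]
tcp_rot: [0.807, 0.59, 0.0, 0.0]
wrist_force: [-0.8, -0.2, 2.8]
width: 0.0209
gripper_force: 51.2
```

Scaled: 0.0006 m is 0.0096.

Call:
{"api": "steer_hand", "payload": {
  "deltas": [
    [0,0,0.0096,0,0,0,0.01],
    [0,0,0,0,0,0,0.01]
  ]
}}

```text
time: 26.72
eef_pos: [0.4794, 0.1763, 0.048]
tcp_rot: [0.807, 0.59, 0.0, 0.0]
wrist_force: [-2.9, -0.4, 9.0]
width: 0.0204
gripper_force: 54.8
```

Call:
{"api": "steer_hand", "payload": {
  "deltas": [
    [0,0,0.008,0,0,0,0.01],
    [0,0,0,0,0,0,0.01]
  ]
}}

```text
time: 26.98
eef_pos: [0.4795, 0.1763, 0.0478]
tcp_rot: [0.807, 0.59, 0.0, 0.0]
wrist_force: [-3.3, -0.4, 14.5]
width: 0.0205
gripper_force: 57.5
```

Contact at 48 mm, with about 1 mm of gap left. I ease the load and release.

Scaled: -0.001 m is -0.016.

Call:
{"api": "steer_hand", "payload": {
  "deltas": [
    [0,0,-0.016,0,0,0,0.01],
    [0,0,0,0,0,0,0.024],
    [0,0,0,0,0,0,0.03],
    [0,0,0,0,0,0,0.04],
    [0,0,0,0,0,0,0.04]
  ],
  "squeeze": 20
}}

```text
time: 27.6
eef_pos: [0.4791, 0.1762, 0.0478]
tcp_rot: [0.807, 0.59, -0.0, -0.0]
wrist_force: [0.9, 1.3, 0.8]
width: 0.0404
gripper_force: 0.0
```

Call:
{"api": "steer_hand", "payload": {
  "deltas": [
    [0,0,-0.32,0,0,0,0.04],
    [0,0,-0.64,0,0,0,0.04],
    [0,0,-0.8,0,0,0,0.04],
    [-0.8,-0.48,-0.8,0,0,0,0.04],
    [-0.8,-0.48,-0.32,0,0,0,0.04]
  ]
}}

```text
time: 28.22
eef_pos: [0.4003, 0.1061, 0.2206]
tcp_rot: [0.807, 0.591, 0.002, 0.001]
wrist_force: [-0.3, -0.8, 0.7]
width: 0.04
gripper_force: 0.0
```

Call:
{"api": "steer_hand", "payload": {
  "deltas": [
    [-0.8,0.32,0,0,0,0,0.04],
    [-0.8,0.32,0,0,0,0,0.04],
    [-0.8,0.32,0,0,0,0,0.04],
    [-0.8,0.32,0,0,0,0,0.04],
    [0,0,0,0,0,0,0.04]
  ]
}}

```text
time: 28.85
eef_pos: [0.4155, -0.1116, 0.2187]
tcp_rot: [0.809, 0.588, -0.0, 0.0]
wrist_force: [0.2, 0.2, -0.0]
width: 0.0399
gripper_force: 0.0
```

```bash
python3 - <<'E'
from h import *
print(ctrl.state()["eef_pos"])
im=ctrl.capture("side");t=ctrl.capture("top")
cv2.imwrite("pics/s7.png",np.hstack([cv2.resize(im[160:310,160:290,::-1],None,fx=3,fy=3,interpolation=2),cv2.resize(t[200:350,195:325,::-1],None,fx=3,fy=3,interpolation=2)]))
print(rivets("side",im,(150,130,150,90)),rivets("top",t,(195,205,75,110)))
E
```

```text
[ 0.41549058 -0.11161736  0.2186559 ]
[([189.9, 191.9], 8), ([249.5, 199.5], 14)] [([230.0, 226.5], 6), ([253.3, 234.1], 9), ([208.2, 288.4], 8), ([232.0, 297.0], 9)]
```

View pics/s7.png

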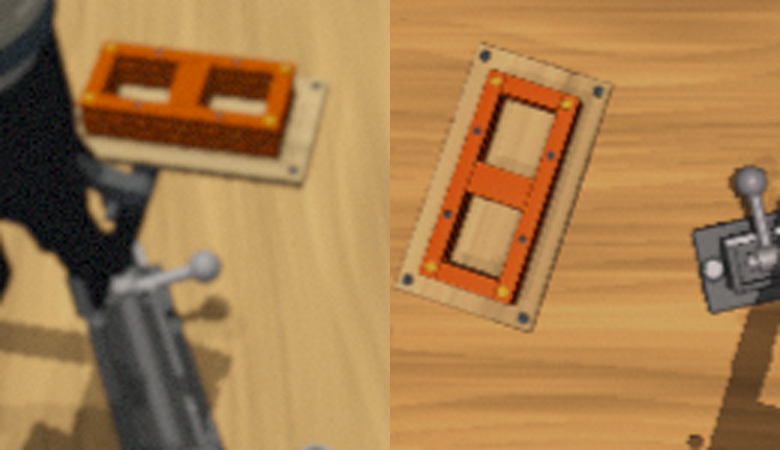

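The picture shows the frame flush on the pile with one clean stack edge, and the knob level in the rear notch at side crop (205,265). I check the numbers and hand in if they hold.

```bash
python3 - <<'E'
from h import *
T=plane("top",[[230,226.5],[253.3,234.1],[208.2,288.4],[232,297]],.046);P=plane("top",[[231,227.7],[254,235.3],[209.7,289],[233,297]],.034)
d=T-P;S=plane("side",[[189.9,191.9],[249.5,199.5]],.046)-plane("side",[[190.4,195.8],[249.45,203.2]],.034)
k=tri([160+205/3,160+265/3],[195+(750-390)/3,200+180/3])
print(d.mean(0).round(4),S.round(4),"knob",k.round(4),cl([52,185,54]).round(4))
if abs(d.mean(0)[:2]).max()<.005 and abs(S[:,:2]).max()<.005 and np.linalg.norm(k-cl([52,185,54]))<.007: print(ctrl.hand_in())
E
```

```text
[0.0009 0.0006 0.012 ] [[ 0.0009  0.0004  0.012 ]
 [ 0.0008 -0.0001  0.012 ]] knob [[0.4839 0.0047 0.0546]] [0.4839 0.0052 0.054 ]
the job is handed in; nothing more can be done
None
```

Handed in: the bolt is fully back with its handle down in the rear notch, and the frame lies within about 1 mm of the frame below; on the first lowering the fingertips caught the pile's bar (about 92 N at the wrist), so I re-seated the frame in the clamp and regripped it higher; I did not re-measure the tin, nut and pin afterwards.

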